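Refit the pointer knob of a cylinder test unit and shut its throttle valve

TASK

The pointer knob has come off the right-hand throttle valve of the cylinder test unit. Pick it up from the bench, feel for the flat of the valve's D-shaft and push the knob on until it snaps fully home, then turn it clockwise to the shut mark and let go. Do not force it: never press the knob hard against the valve, do not touch the other valve's setting, and leave the round knob, the brass fitting and the piston lying where they are.

Things in the scene. Friction and masses are not known exactly. Their poses are not given: they have to be found in the camera images.
- knob: The loose black metal pointer knob, bore down on the bench: round skirt 48 mm across, 10 mm high, with a bar grip on it up to 32 mm above the underside. Origin: centre of the underside, on the bore axis; z up, x towards its nose. D-shaped bore from below, 24 mm deep, 17.2 mm round, its flat on the nose side, 2.6 mm from the axis. About 120 g. Inside, 7 to 13 mm up, is a groove for the shaft catch.
- knob_grip (a point): Middle of the knob's bar grip, on the bore axis 21 mm above the underside. The bar has flat parallel sides 24 mm apart (along the knob's y), free to pinch between 12 and 30 mm above the underside; it is 48 mm long (along the knob's x).
- knob_nose (a point): Tip of the knob's nose (the narrowed end of the bar, with a white line on top; the other end is blunt): 27 mm from the bore axis along the knob's +x, 21 mm above the underside.
- unit: The cylinder test unit, a fixed grey box 200 mm (x) by 280 mm (y), aluminium panel 75 mm above the bench; at yaw 0 its front with four ports faces the robot. Origin: centre of its footprint. On the panel near the front two throttle valves 144 mm apart, each on a white scale disc 76 mm across; behind, two dial gauges and a lamp, up to 10 mm proud. The right-hand valve (-y side) is the bare one.
- valve (a point): On the bare valve's axis at the top of its steel bush, 80 mm above the bench, where the knob's underside lands when home; axes as the unit's. With flats matched the knob drops about 10 mm freely, then meets the shaft's sprung catch ball: 5 to 12 N push it on and it snaps home in the last 2.5 mm (about 8 N would pull it off). Over 35 N of the knob against the shaft spoils the valve.
- shaft_top (a point): Centre of the top of the steel D-shaft, 22 mm above point valve; axes as the unit's, not turning with the shaft. 16 mm round, 2 mm from axis to flat (0.6 mm clearance in the bore); top edge chamfered 0.5 mm, not along the flat. The knob enters only with its flat within about 0.2 rad of the shaft's flat, else it rests up here. Shaft friction 0.08 N m: it stays still under light turning.
- shut_mark (a point): Thick black tick on the bare valve's scale disc, the shut end: a point 27 mm from the valve axis at -1.4 rad (clockwise) from the unit's x axis, level with point valve. Valve shut: the shaft's flat and the knob's nose point here, at a stop. The knob has about 0.1 rad of play on the shaft.
- open_mark (a point): The fully open end of the bare valve's travel, a stop 2.8 rad anticlockwise of shut, 27 mm from the axis. The shaft's angle is not reported: at the start its flat faces anywhere from 0.5 to 2.7 rad anticlockwise of shut, between the two marks.
- other_nose (a point): Nose tip of the fitted knob on the left-hand valve, the same shape as the loose knob. Must keep its setting.
- round_knob: Bystander: round black knurled knob, 40 mm across, 28 mm high, no pointer; origin under its centre.
- fitting: Bystander: brass hexagon fitting 32 mm across, 34 mm high; origin under its centre.
- piston: Bystander: aluminium piston 38 mm across, 30 mm high; origin under its centre.
Things that resemble listed ones, but are neither listed nor needed, are in the scene too. Leave any blue or green look-alike of the knob alone.

How it is judged (in metres and radians):
On the way, in this order (a step that is already met when the one before it is completed fails the run):
1. the knob is pushed fully home on the D-shaft (snapped) (z of knob in the frame of valve below 0.0015 m and horizontal distance between knob and valve below 0.003 m and angle between knob's own z axis and vertical below 0.08 rad), for 0.2 s.
2. the knob is turned to the shut mark (horizontal distance between knob_nose and shut_mark below 0.006 m), for 0.2 s.
At the end, for the whole second after the job is handed in: The pointer knob sits upright and fully home on the right-hand valve (underside within 1.5 mm of the bush, bore axis within 3 mm of the valve's axis), its nose over the shut mark (within 6 mm), at rest and let go (all of step 1 and horizontal distance between knob_nose and shut_mark below 0.006 m and linear speed of knob below 0.02 m/s); the robot touches nothing.
It fails at once if the knob is pressed on the valve's D-shaft with over 35 N (contact force between knob and d_shaft above 35 N).
It fails at once if the other valve's setting is changed (distance of other_nose from where it was at the start of the episode above 0.005 m).
It fails at once if the round knob, the fitting or the piston is moved by more than 30 mm (distance of any of round_knob, fitting, piston from where it was at the start of the episode above 0.03 m).
It also fails if it takes over 72 s, if anything falls off the work surface, if the arm or the gripper's body presses on something with over 40 N, if the wrist force passes 120 N, or if a joint passes its speed limit or range.

ROBOT

A 7-joint arm with a two-finger parallel gripper is mounted at the origin on the work surface. World frame = base frame: x ahead of the robot, y to its left, z up, the work surface at z = 0. Lengths are in m, angles in degrees, forces in N, time in s.
With the tool pointing down it reaches from about 0.425 to 0.875 m from the base axis. Payload 4.7 kg.
Tool frame: the origin (TCP) lies between the finger pads; the fingertips stand 8 mm ahead of it and the grasp point (between the pads) lies 11 mm behind it (env.tip_extent is the distance from the TCP to the fingertips, in m); z points along the fingers, y is the line along which they close (so a half turn about z gives the same grasp; the last joint's range is limited). The gripper opens to 87 mm and grips with 3 to 60 N. Pads are 19 mm wide; open, the fingers measure 117 mm over their backs; the gripper's body (75 mm by 190 mm) begins 51 mm behind the grasp point.
Start: joints at [-73.39, 18.392, -4.016, 83.108, 1.295, 78.541, -3.26], TCP at [0.177, 0.625, 0.231] pointing down, gripper open.
Joint ranges: [-163.93, 163.93], [-17.29, 119.83], [-79.2, 71.16], [3.27, 140.29], [-89.18, 269.18], [5.43, 117.66], [-154.24, 154.24]. Speed limits (degrees/s): [147.25, 147.25, 180, 180, 180, 180, 180].

INTERFACE

Orientations are given as [roll, pitch, yaw] about the fixed x, y, z axes, in that order (R = Rz(yaw) Ry(pitch) Rx(roll)).
In Python, from cell import sensors, vision, workorder, env gives the robot as it stands.
- The arm moves only by the tool drive_tool, never from a script. Its argument "moves" is a list of rows, each an object of numbers: "x", "y", "z": the shift along the tool's x, y, z in mm; "rx", "ry", "rz": the turn, a rotation vector about the tool's x, y, z in rad; "fingers": the closure, from -1 (fully open) to 1 (shut). In form: [{"x": .., "y": .., "z": .., "rx": .., "ry": .., "rz": .., "fingers": ..}, ...]. A call has 1 to 20 rows; each row is the pose to reach, as a shift and turn from the pose commanded when the call began, along the tool's axes at that moment; what a row does not reach only later rows make up. A row lasts 1/8 s, in which the tool goes at most 62.5 mm and 10.7 degrees, less where a joint would pass 70% of its speed; a pose out of reach is approached as far as the arm can. A call with a gripper value outside its range is refused whole. The fingers move at their own pace and stop on an object; "force" is the grip in N (left out, the last holds). Time passes only in rows, so rows that repeat a pose let the fingers close. It gives the time, the measured TCP pose, the force, the opening and the grip force at its end, in the units of the state.
- sensors.get_obs(): the state, without advancing time (a new reading comes with each control period).
- vision.read_camera(name): name is "side" or "top"; returns a dict with "image" (384x512x3 uint8, red, green, blue), "fx", "fy", "cx", "cy" (pixels), "k1" (the pictures are not rectified: a ray, as slopes to the right and down, at radius r is drawn at 1 + k1 r^2 times it, then the intrinsics apply), "R" (3x3) and "t" (3): a world point X has camera coordinates R X + t. Camera axes: x right, y down, z forward; pixel columns grow to the right and rows downward; lengths in m; the calibration is good to about 2 mm. A picture is of the moment at which its call begins. There is no depth.
- workorder.sign_off(): hands the job in; it is judged then, once.
The state is a dict: "time_s": time; "qpos": joint angles; "joint_velocities": joint speeds; "effort": joint torques, N m; "tool_pos": TCP position; "tool_rot": TCP orientation; "force": force on the tool from outside, world axes, zero at the start; "wrist_torque": the same for the moment, N m; "grip_width": finger opening in m; "grasp_force": force on a finger pad.
Only numpy, scipy, OpenCV 4.12 (cv2) and the standard library are available. Lean on these libraries where they do the work, as an engineer would, in place of code of your own. Each camera call takes 0.05 s, during which the arm holds its last target. There are 200 camera calls.

## Working session

There is one attempt and no reset: what is moved stays moved. The work goes in short steps, Python scripts to look and compute and a tool call to move; the robot and the scene stay as the last step left them, time stands still between calls to the robot, and variables do not carry over. Pictures are saved under pics/ and viewed, at most 10 in all, crops included, and the job is handed in when it is done.

Besides the shell and the picture viewer there is one more tool, called after "Call:" as name(argument=value, ...) on one line, values as JSON. drive_tool: Moves the arm, as the interface text tells. Its arguments: {"type":"object","properties":{"moves":{"type":"array"},"force":{"type":"number"}},"required":["moves"]}

```bash
mkdir -p pics; cat > h.py <<'E'
import numpy as np, cv2
from cell import sensors, vision, workorder, env
def ray(c,u,v):
    x=(u-c['cx'])/c['fx'];y=(v-c['cy'])/c['fy'];X,Y=x,y
    for _ in range(20):
        s=1+c['k1']*(X*X+Y*Y);X,Y=x/s,y/s
    R=np.array(c['R']);t=np.array(c['t'])
    return -R.T@t, R.T@np.array([X,Y,1])
def at(c,u,v,z):
    o,d=ray(c,u,v);return o+d*(z-o[2])/d[2]
def px(c,P):
    p=np.array(c['R'])@np.array(P)+np.array(c['t']);X,Y=p[:2]/p[2];s=1+c['k1']*(X*X+Y*Y)
    return np.array([c['fx']*X*s+c['cx'],c['fy']*Y*s+c['cy']])
E
python3 - <<'E'
from h import *
import pickle
for n in('top','side'):
    c=vision.read_camera(n);pickle.dump(c,open(n+'0.pkl','wb'))
    cv2.imwrite(f'pics/{n}0.png',cv2.resize(c['image'][:,:,::-1],(800,600),interpolation=cv2.INTER_CUBIC))
    print(n,c['fx'],c['cx'],c['cy'],c['k1'],ray(c,c['cx'],c['cy']))
print(sensors.get_obs())
E
```

```text
top 434.2094488465804 262.09851586363 196.96958329277462 -0.09390305056026023 (array([ 0.43806516, -0.03528723,  1.00787041]), array([ 0.05590364, -0.01253512, -0.99835748]))
side 464.86619633535344 252.94879865055074 199.69284495778922 0.009745770470625154 (array([0.32956237, 0.85576972, 1.02032151]), array([ 0.13963547, -0.69239814, -0.70787481]))
{'time_s': 0.1, 'qpos': array([-73.39071238,  18.43582067,  -4.01477005,  83.16727315,
         1.29349473,  78.54186308,  -3.26029144]), 'joint_velocities': array([ 0.06407561, -0.11323485,  0.02042809, -0.22525702,  0.04786462,
       -0.01877418, -0.13330996]), 'effort': array([-1.38978653e-04, -4.92573202e+01, -4.05682325e-01, -3.13401139e+01,
       -6.41948590e-02,  3.94415762e-02,  7.30445413e-05]), 'tool_pos': array([0.17691214, 0.62495894, 0.22956494]), 'tool_rot': array([-1.79900189e+02,  4.23995477e-03,  1.64198982e+02]), 'force': array([ 1.01815903,  0.06454639, -0.17974083]), 'wrist_torque': array([ 0.00601344, -0.02051087, -0.02918372]), 'grasp_force': 0.0, 'grip_width': 0.08706989516110096}
```

View pics/top0.png

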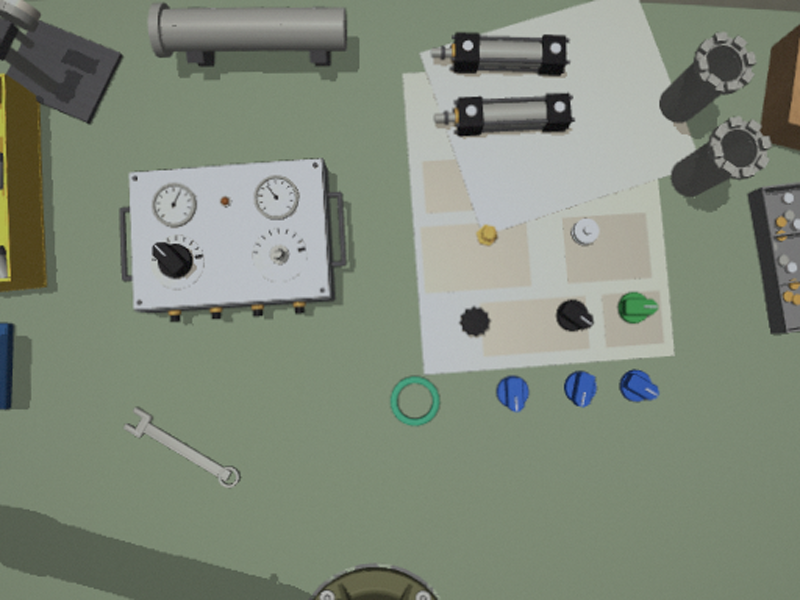

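View pics/side0.png

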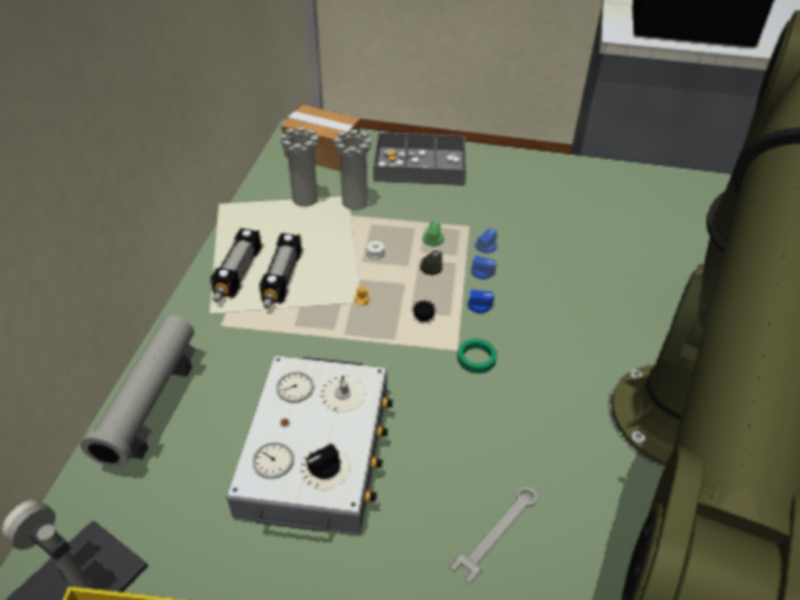

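The top view shows the black knob at about (573,316), nose towards lower right, and the bare valve at (279,254). The round knob is at (474,321), the fitting at (487,235), the piston at (585,232) and the unit's panel at (130–332, 160–310). I'll enlarge the knob and the valve.

```bash
python3 - <<'E'
from h import *
import pickle
T=pickle.load(open('top0.pkl','rb'));S=pickle.load(open('side0.pkl','rb'))
def crop(c,u,v,n):
    i=c['image'][v-20:v+20,u-26:u+26,::-1]
    return cv2.resize(i,(400,300),interpolation=cv2.INTER_CUBIC)
# scale 400/52=7.69 , 300/40=7.5
m=np.vstack([np.hstack([crop(T,368,202,0),crop(T,179,162,0)]),np.hstack([crop(S,276,167,0),crop(S,219,248,0)])])
cv2.imwrite('pics/crop.png',m)
E
```

```text
(no output)
```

View pics/crop.png

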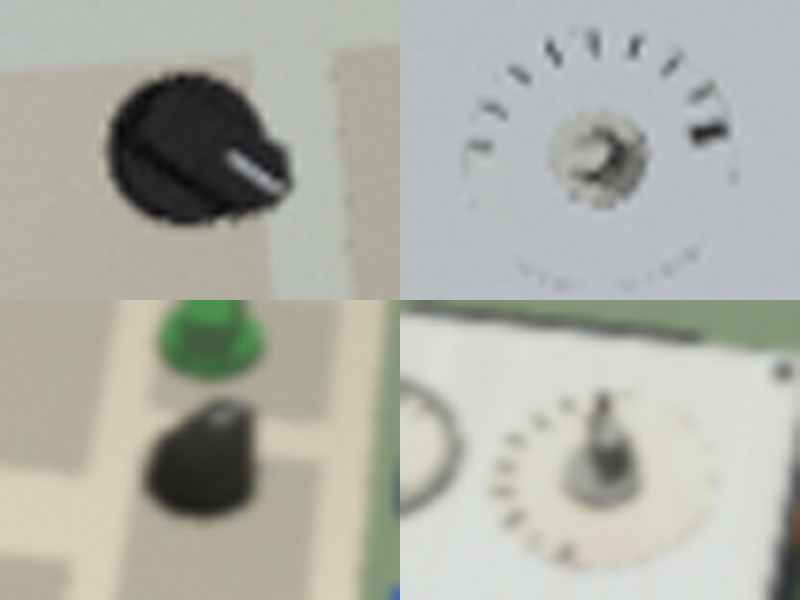

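The crops show the skirt centre at about (183,149) in the top-left pane, with the white line from (230,152) to (285,190). In the top-right pane the bush centre is at about (599,158), the shut tick at (709,132) and the last open tick at (481,146).

```bash
python3 - <<'E'
from h import *
import pickle
T=pickle.load(open('top0.pkl','rb'));S=pickle.load(open('side0.pkl','rb'))
def tc(a,b,u,v,ox,oy): return u-26+(a-ox)/400*52-.5+.065, v-20+(b-oy)/300*40-.5+.065
k=lambda a,b,z:at(T,*tc(a,b,368,202,0,0),z)
v=lambda a,b,z:at(T,*tc(a,b,179,162,400,0),z)
c=k(183,149,.01);print('knob',c,'edges',k(107,149,.01),k(183,72,.01),k(183,225,.004))
a,b=k(230,152,.032),k(285,190,.032);print('line',a,b,np.degrees(np.arctan2(*(b-a)[1::-1])),np.degrees(np.arctan2(*(b-c)[1::-1])),np.linalg.norm((b-c)[:2]))
print('bush',v(599,158,.08),'shut',v(709,132,.0755),'open',v(481,146,.0755))
# fit circle to ticks
tk=np.array([v(*p,.0755)[:2] for p in[(481,146),(495,108),(520,75),(553,52),(593,44),(634,46),(673,65),(709,132)]])
A=np.c_[2*tk,np.ones(len(tk))];s=np.linalg.lstsq(A,(tk**2).sum(1),rcond=None)[0];print('ring',s[:2],np.sqrt(s[2]+s[:2]@s[:2]))
for p in tk: print(np.round(np.degrees(np.arctan2(*(p-s[:2])[::-1])),1),end=' ')
q=lambda a,b,z:at(T,a/1.5625,b/1.5625,z)
cs=[q(*p,.075)for p in[(128,172),(322,158),(333,299),(134,311)]]
for i in range(4):
    d=cs[(i+1)%4]-cs[i];print('corner',cs[i],np.linalg.norm(d),np.degrees(np.arctan2(d[1],d[0])))
sv=lambda a,b,z:at(S,219-26+(a-400)/400*52,248-20+(b-300)/300*40,z)
print('side bush',sv(602,475,.08),'side shafttop', sv(604,408,.102))
for P in([*c[:2],.01],[*s[:2],.08],[*s[:2],.102]): print('pred side',px(S,P)*1.5625)
for n,p in dict(rk=(474,321),fit=(487,235),pis=(585,232)).items(): print(n,q(*p,.03))
E
```

```text
knob [ 0.48601776 -0.28750758  0.01      ] edges [ 0.48579434 -0.26430192  0.01      ] [ 0.50989684 -0.28760251  0.01      ] [ 0.46265504 -0.28895564  0.004     ]
line [ 0.48418617 -0.29601999  0.032     ] [ 0.47281969 -0.31248144  0.032     ] -124.62473475206663 -117.85534023326338 0.02824681801504576
bush [0.56223684 0.13392764 0.08      ] shut [0.57065915 0.10386067 0.0755    ] open [0.56606086 0.16823977 0.0755    ]
ring [0.56402761 0.13512541] 0.03253106666531687
86.5 66.0 44.7 24.4 3.8 -16.8 -38.4 -78.0 corner [0.67860633 0.35313992 0.075     ] 0.27629424682393255 -85.73166954738875
corner [0.69917023 0.077612   0.075     ] 0.19876374947949565 -174.501484291851
corner [0.50132105 0.05856646 0.075     ] 0.27854917146736224 94.00236784751797
corner [0.48187896 0.3364363  0.075     ] 0.1974352239204308 4.853199406346031
side bush [0.56008605 0.13847074 0.08      ] side shafttop [0.56158546 0.12708372 0.102     ]
pred side [430.6080754  264.36671477]
pred side [340.80820744 390.73751646]
pred side [340.26238649 382.22214452]
rk [ 0.47461632 -0.14092341  0.03      ]
fit [ 0.60022575 -0.15951433  0.03      ]
pis [ 0.60691629 -0.30427698  0.03      ]
```

```bash
cat >> h.py <<'E'
from scipy.spatial.transform import Rotation as Ro
def to(pos,yaw):
    o=sensors.get_obs();R0=Ro.from_euler('xyz',o['tool_rot'],degrees=True)
    R1=Ro.from_euler('xyz',[180,0,yaw],degrees=True)
    print('mm',np.round(R0.inv().apply(np.array(pos)-o['tool_pos'])*1e3,1),'rv',np.round((R0.inv()*R1).as_rotvec(),3))
E
python3 -c "
from h import *
to([.562,.135,.231],104)"
```

```text
mm [-504.  -366.6   -0.8] rv [-2.000e-03  1.000e-03  1.051e+00]
```

Call:
drive_tool(moves=[{"x":-50,"y":-36,"z":0,"rz":0.1,"fingers":0},{"x":-100,"y":-73,"z":0,"rz":0.21,"fingers":0},{"x":-150,"y":-110,"z":0,"rz":0.32,"fingers":0},{"x":-200,"y":-146,"z":0,"rz":0.42,"fingers":0},{"x":-250,"y":-183,"z":0,"rz":0.53,"fingers":0},{"x":-300,"y":-220,"z":0,"rz":0.63,"fingers":0},{"x":-350,"y":-256,"z":0,"rz":0.74,"fingers":0},{"x":-400,"y":-293,"z":0,"rz":0.84,"fingers":0},{"x":-450,"y":-330,"z":0,"rz":0.95,"fingers":0},{"x":-504,"y":-367,"z":0,"rz":1.05,"fingers":0},{"x":-504,"y":-367,"z":0,"rz":1.05,"fingers":0},{"x":-504,"y":-367,"z":40,"rz":1.05,"fingers":0},{"x":-504,"y":-367,"z":80,"rz":1.05,"fingers":0},{"x":-504,"y":-367,"z":80,"rz":1.05,"fingers":0},{"x":-504,"y":-367,"z":80,"rz":1.05,"fingers":0}], force=3)

```text
invalid input at $.moves[0]: expected keys x, y, z, rx, ry, rz, fingers
```

Call:
drive_tool(moves=[{"x":-50,"y":-36,"z":0,"rx":0,"ry":0,"rz":0.1,"fingers":0},{"x":-100,"y":-73,"z":0,"rx":0,"ry":0,"rz":0.21,"fingers":0},{"x":-150,"y":-110,"z":0,"rx":0,"ry":0,"rz":0.32,"fingers":0},{"x":-200,"y":-146,"z":0,"rx":0,"ry":0,"rz":0.42,"fingers":0},{"x":-250,"y":-183,"z":0,"rx":0,"ry":0,"rz":0.53,"fingers":0},{"x":-300,"y":-220,"z":0,"rx":0,"ry":0,"rz":0.63,"fingers":0},{"x":-350,"y":-256,"z":0,"rx":0,"ry":0,"rz":0.74,"fingers":0},{"x":-400,"y":-293,"z":0,"rx":0,"ry":0,"rz":0.84,"fingers":0},{"x":-450,"y":-330,"z":0,"rx":0,"ry":0,"rz":0.95,"fingers":0},{"x":-504,"y":-367,"z":0,"rx":0,"ry":0,"rz":1.05,"fingers":0},{"x":-504,"y":-367,"z":0,"rx":0,"ry":0,"rz":1.05,"fingers":0},{"x":-504,"y":-367,"z":40,"rx":0,"ry":0,"rz":1.05,"fingers":0},{"x":-504,"y":-367,"z":80,"rx":0,"ry":0,"rz":1.05,"fingers":0},{"x":-504,"y":-367,"z":80,"rx":0,"ry":0,"rz":1.05,"fingers":0},{"x":-504,"y":-367,"z":80,"rx":0,"ry":0,"rz":1.05,"fingers":0}], force=3)

```text
time_s: 1.98
tool_pos: [0.5626, 0.1358, 0.1519]
tool_rot: [179.9, -0.0, 104.1]
force: [-0.2, 0.2, 0.3]
grip_width: 0.0434
grasp_force: 0.0
```

Call:
drive_tool(moves=[{"x":0,"y":0,"z":25,"rx":0,"ry":0,"rz":0,"fingers":0},{"x":0,"y":0,"z":42,"rx":0,"ry":0,"rz":0,"fingers":0},{"x":0,"y":0,"z":57,"rx":0,"ry":0,"rz":0,"fingers":0},{"x":0,"y":0,"z":57,"rx":0,"ry":0,"rz":0,"fingers":0},{"x":0,"y":0,"z":57,"rx":0,"ry":0,"rz":0,"fingers":0}])

```text
time_s: 2.6
tool_pos: [0.5626, 0.1352, 0.0942]
tool_rot: [179.9, -0.0, 104.0]
force: [0.4, 0.2, -0.2]
grip_width: 0.0435
grasp_force: 0.0
```

Call:
drive_tool(moves=[{"x":0,"y":0,"z":0,"rx":0,"ry":0,"rz":0,"fingers":0.3},{"x":0,"y":0,"z":0,"rx":0,"ry":0,"rz":0,"fingers":0.5},{"x":0,"y":0,"z":0,"rx":0,"ry":0,"rz":0,"fingers":0.8},{"x":0,"y":0,"z":0,"rx":0,"ry":0,"rz":0,"fingers":0.9},{"x":0,"y":0,"z":0,"rx":0,"ry":0,"rz":0,"fingers":0.9},{"x":0,"y":0,"z":0,"rx":0,"ry":0,"rz":0,"fingers":0.9},{"x":0,"y":0,"z":0,"rx":0,"ry":0,"rz":0,"fingers":0.9}])

```text
time_s: 3.48
tool_pos: [0.5599, 0.1347, 0.0934]
tool_rot: [-179.7, -0.0, 104.0]
force: [-6.7, -1.4, 4.8]
grip_width: 0.0137
grasp_force: 3.0
```

Call:
drive_tool(moves=[{"x":0,"y":-1.5,"z":0,"rx":0,"ry":0,"rz":0,"fingers":0.6},{"x":0,"y":-3,"z":0,"rx":0,"ry":0,"rz":0,"fingers":0.5},{"x":0,"y":-3,"z":0,"rx":0,"ry":0,"rz":0,"fingers":0.5},{"x":0,"y":-3,"z":0,"rx":0,"ry":0,"rz":0,"fingers":0.8},{"x":0,"y":-3,"z":0,"rx":0,"ry":0,"rz":0,"fingers":0.9},{"x":0,"y":-3,"z":0,"rx":0,"ry":0,"rz":0,"fingers":0.9},{"x":0,"y":-3,"z":0,"rx":0,"ry":0,"rz":0,"fingers":0.9}])

```text
time_s: 4.35
tool_pos: [0.5592, 0.1344, 0.0936]
tool_rot: [180.0, -0.0, 104.0]
force: [-0.5, -0.2, 0.3]
grip_width: 0.0141
grasp_force: 3.0
```

Call:
drive_tool(moves=[{"x":0,"y":0,"z":0,"rx":0,"ry":0,"rz":0,"fingers":0.3},{"x":0,"y":0,"z":0,"rx":0,"ry":0,"rz":-0.1,"fingers":0.3},{"x":0,"y":0,"z":0,"rx":0,"ry":0,"rz":-0.25,"fingers":0.3},{"x":0,"y":0,"z":0,"rx":0,"ry":0,"rz":-0.4,"fingers":0.3},{"x":0,"y":0,"z":0,"rx":0,"ry":0,"rz":-0.55,"fingers":0.3},{"x":0,"y":0,"z":0,"rx":0,"ry":0,"rz":-0.61,"fingers":0.3},{"x":0,"y":0,"z":0,"rx":0,"ry":0,"rz":-0.61,"fingers":0.5},{"x":0,"y":0,"z":0,"rx":0,"ry":0,"rz":-0.61,"fingers":0.8},{"x":0,"y":0,"z":0,"rx":0,"ry":0,"rz":-0.61,"fingers":0.9},{"x":0,"y":0,"z":0,"rx":0,"ry":0,"rz":-0.61,"fingers":0.9},{"x":0,"y":0,"z":0,"rx":0,"ry":0,"rz":-0.61,"fingers":0.9}])

```text
time_s: 5.72
tool_pos: [0.5587, 0.1338, 0.0934]
tool_rot: [-179.9, -0.0, 139.0]
force: [-2.0, -1.7, 1.2]
grip_width: 0.0137
grasp_force: 3.0
```

Call:
drive_tool(moves=[{"x":0,"y":-0.8,"z":0,"rx":0,"ry":0,"rz":0,"fingers":0.3},{"x":0,"y":-0.8,"z":0,"rx":0,"ry":0,"rz":-0.1,"fingers":0.3},{"x":0,"y":-0.8,"z":0,"rx":0,"ry":0,"rz":-0.25,"fingers":0.3},{"x":0,"y":-0.8,"z":0,"rx":0,"ry":0,"rz":-0.4,"fingers":0.3},{"x":0,"y":-0.8,"z":0,"rx":0,"ry":0,"rz":-0.55,"fingers":0.3},{"x":0,"y":-0.8,"z":0,"rx":0,"ry":0,"rz":-0.7,"fingers":0.3},{"x":0,"y":-0.8,"z":0,"rx":0,"ry":0,"rz":-0.85,"fingers":0.3},{"x":0,"y":-0.8,"z":0,"rx":0,"ry":0,"rz":-0.96,"fingers":0.3},{"x":0,"y":-0.8,"z":0,"rx":0,"ry":0,"rz":-0.96,"fingers":0.5},{"x":0,"y":-0.8,"z":0,"rx":0,"ry":0,"rz":-0.96,"fingers":0.8},{"x":0,"y":-0.8,"z":0,"rx":0,"ry":0,"rz":-0.96,"fingers":0.9},{"x":0,"y":-0.8,"z":0,"rx":0,"ry":0,"rz":-0.96,"fingers":0.9},{"x":0,"y":-0.8,"z":0,"rx":0,"ry":0,"rz":-0.96,"fingers":0.9}])

```text
time_s: 7.35
tool_pos: [0.5588, 0.1339, 0.0936]
tool_rot: [180.0, 0.0, -166.0]
force: [-0.2, 0.3, 0.5]
grip_width: 0.0156
grasp_force: 3.0
```

Call:
drive_tool(moves=[{"x":0,"y":0,"z":0,"rx":0,"ry":0,"rz":0,"fingers":0.3},{"x":0,"y":0,"z":0,"rx":0,"ry":0,"rz":0.15,"fingers":0.3},{"x":0,"y":0,"z":0,"rx":0,"ry":0,"rz":0.32,"fingers":0.3},{"x":0,"y":0,"z":0,"rx":0,"ry":0,"rz":0.5,"fingers":0.3},{"x":0,"y":0,"z":0,"rx":0,"ry":0,"rz":0.68,"fingers":0.3},{"x":0,"y":0,"z":0,"rx":0,"ry":0,"rz":0.86,"fingers":0.3},{"x":0,"y":0,"z":0,"rx":0,"ry":0,"rz":1.04,"fingers":0.3},{"x":0,"y":0,"z":0,"rx":0,"ry":0,"rz":1.2,"fingers":0.3},{"x":0,"y":0,"z":0,"rx":0,"ry":0,"rz":1.265,"fingers":0.3},{"x":0,"y":0,"z":0,"rx":0,"ry":0,"rz":1.265,"fingers":0.5},{"x":0,"y":0,"z":0,"rx":0,"ry":0,"rz":1.265,"fingers":0.8},{"x":0,"y":0,"z":0,"rx":0,"ry":0,"rz":1.265,"fingers":0.9},{"x":0,"y":0,"z":0,"rx":0,"ry":0,"rz":1.265,"fingers":0.9},{"x":0,"y":0,"z":0,"rx":0,"ry":0,"rz":1.265,"fingers":0.9}])

```text
time_s: 9.1
tool_pos: [0.5582, 0.1335, 0.0935]
tool_rot: [-179.9, -0.0, 121.5]
force: [-2.2, -1.5, 0.5]
grip_width: 0.0119
grasp_force: 3.0
```

```bash
python3 -c "
from h import *
to([.486,-.289,.2],149)"
```

```text
mm [-322.4 -282.5 -106.3] rv [-0.001 -0.001 -0.48 ]
```

Call:
drive_tool(moves=[{"x":0,"y":0,"z":0,"rx":0,"ry":0,"rz":0,"fingers":0.3},{"x":0,"y":0,"z":-50,"rx":0,"ry":0,"rz":0,"fingers":0},{"x":0,"y":0,"z":-106,"rx":0,"ry":0,"rz":0,"fingers":-0.5},{"x":-40,"y":-35,"z":-106,"rx":0,"ry":0,"rz":-0.1,"fingers":-0.5},{"x":-80,"y":-70,"z":-106,"rx":0,"ry":0,"rz":-0.2,"fingers":-0.5},{"x":-120,"y":-105,"z":-106,"rx":0,"ry":0,"rz":-0.3,"fingers":-0.5},{"x":-160,"y":-140,"z":-106,"rx":0,"ry":0,"rz":-0.4,"fingers":-0.5},{"x":-200,"y":-175,"z":-106,"rx":0,"ry":0,"rz":-0.48,"fingers":-0.5},{"x":-240,"y":-210,"z":-106,"rx":0,"ry":0,"rz":-0.48,"fingers":-0.5},{"x":-280,"y":-245,"z":-106,"rx":0,"ry":0,"rz":-0.48,"fingers":-0.5},{"x":-322.4,"y":-282.5,"z":-106,"rx":0,"ry":0,"rz":-0.48,"fingers":-0.5},{"x":-322.4,"y":-282.5,"z":-106,"rx":0,"ry":0,"rz":-0.48,"fingers":-0.5},{"x":-322.4,"y":-282.5,"z":-66,"rx":0,"ry":0,"rz":-0.48,"fingers":-0.5},{"x":-322.4,"y":-282.5,"z":-26,"rx":0,"ry":0,"rz":-0.48,"fingers":-0.5},{"x":-322.4,"y":-282.5,"z":-26,"rx":0,"ry":0,"rz":-0.48,"fingers":-0.5},{"x":-322.4,"y":-282.5,"z":-26,"rx":0,"ry":0,"rz":-0.48,"fingers":-0.5}])

```text
time_s: 11.1
tool_pos: [0.4875, -0.2888, 0.121]
tool_rot: [180.0, 0.1, 149.1]
force: [0.7, -0.2, 0.7]
grip_width: 0.0651
grasp_force: 0.0
```

```bash
python3 - <<'E'
from h import *
print(sensors.get_obs()['qpos'])
to([.4845,-.2905,.023],149)
for n in['side']:
    c=vision.read_camera(n)
    cv2.imwrite('pics/k1.png',cv2.resize(c['image'][100:235,180:360,::-1],(800,600),interpolation=cv2.INTER_CUBIC))
E
```

```text
[ -6.27618791  14.97337932  39.45211932 104.2814154  -10.52520775
  64.30592543  95.85350481]
mm [ 1.9 -3.  98. ] rv [0.    0.002 0.001]
```

View pics/k1.png

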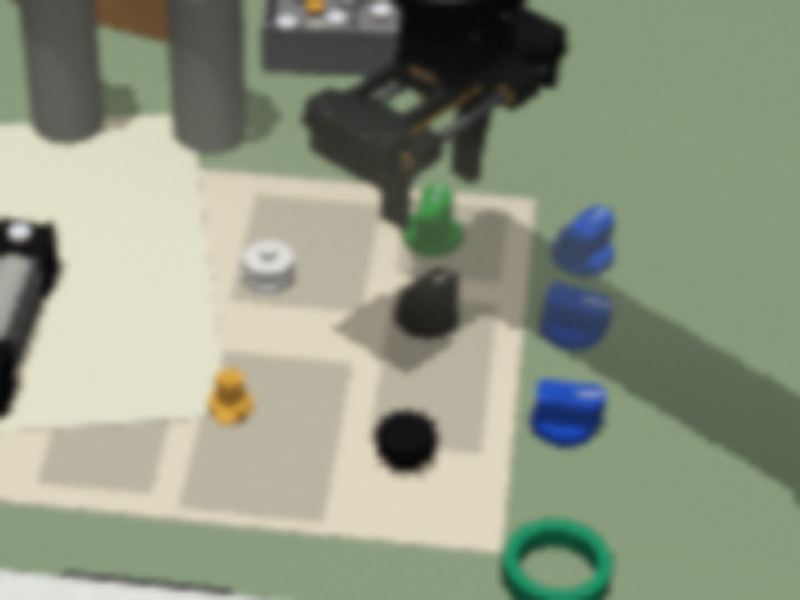

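The side crop shows the gripper open above the bench area, with the knob at about (428,305) and clear space on both sides of it along its length. I'm descending now.

Call:
drive_tool(moves=[{"x":2,"y":-3,"z":40,"rx":0,"ry":0,"rz":0,"fingers":-0.5},{"x":2,"y":-3,"z":70,"rx":0,"ry":0,"rz":0,"fingers":-0.5},{"x":2,"y":-3,"z":90,"rx":0,"ry":0,"rz":0,"fingers":-0.5},{"x":2,"y":-3,"z":98,"rx":0,"ry":0,"rz":0,"fingers":-0.5},{"x":2,"y":-3,"z":98,"rx":0,"ry":0,"rz":0,"fingers":-0.5},{"x":2,"y":-3,"z":98,"rx":0,"ry":0,"rz":0,"fingers":-0.5}])

```text
time_s: 11.9
tool_pos: [0.4839, -0.2908, 0.0227]
tool_rot: [180.0, 0.1, 149.0]
force: [-0.2, -0.9, -0.1]
grip_width: 0.0653
grasp_force: 0.0
```

Call:
drive_tool(moves=[{"x":0,"y":0,"z":0,"rx":0,"ry":0,"rz":0,"fingers":-0.3},{"x":0,"y":0,"z":0,"rx":0,"ry":0,"rz":0,"fingers":-0.2},{"x":0,"y":0,"z":0,"rx":0,"ry":0,"rz":0,"fingers":-0.15},{"x":0,"y":0,"z":0,"rx":0,"ry":0,"rz":0,"fingers":-0.1},{"x":0,"y":0,"z":0,"rx":0,"ry":0,"rz":0,"fingers":-0.05},{"x":0,"y":0,"z":0,"rx":0,"ry":0,"rz":0,"fingers":0},{"x":0,"y":0,"z":0,"rx":0,"ry":0,"rz":0,"fingers":0}])

```text
time_s: 12.78
tool_pos: [0.483, -0.2903, 0.0215]
tool_rot: [180.0, -0.0, 149.0]
force: [-0.2, -0.0, 0.2]
grip_width: 0.0461
grasp_force: 3.0
```

Call:
drive_tool(moves=[{"x":0,"y":0,"z":0,"rx":0,"ry":0,"rz":0,"fingers":-0.4},{"x":0,"y":0,"z":0,"rx":0,"ry":0,"rz":0,"fingers":-0.4},{"x":0,"y":0,"z":-20,"rx":0,"ry":0,"rz":0,"fingers":-0.4},{"x":0,"y":3,"z":-35,"rx":0,"ry":0,"rz":0.1,"fingers":-0.2},{"x":0,"y":3,"z":-35,"rx":0,"ry":0,"rz":0.28,"fingers":0},{"x":0,"y":3,"z":-35,"rx":0,"ry":0,"rz":0.46,"fingers":0},{"x":0,"y":3,"z":-35,"rx":0,"ry":0,"rz":0.64,"fingers":0},{"x":0,"y":3,"z":-35,"rx":0,"ry":0,"rz":0.82,"fingers":0},{"x":0,"y":3,"z":-35,"rx":0,"ry":0,"rz":1.0,"fingers":0},{"x":0,"y":3,"z":-35,"rx":0,"ry":0,"rz":1.18,"fingers":0},{"x":0,"y":3,"z":-35,"rx":0,"ry":0,"rz":1.36,"fingers":0},{"x":0,"y":3,"z":-35,"rx":0,"ry":0,"rz":1.54,"fingers":0},{"x":0,"y":3,"z":-35,"rx":0,"ry":0,"rz":1.571,"fingers":0},{"x":0,"y":3,"z":-15,"rx":0,"ry":0,"rz":1.571,"fingers":0},{"x":0,"y":3,"z":-1,"rx":0,"ry":0,"rz":1.571,"fingers":0},{"x":0,"y":3,"z":-1,"rx":0,"ry":0,"rz":1.571,"fingers":0},{"x":0,"y":3,"z":-1,"rx":0,"ry":0,"rz":1.571,"fingers":0}])

```text
time_s: 14.9
tool_pos: [0.4844, -0.288, 0.0224]
tool_rot: [-180.0, 0.0, 59.0]
force: [0.9, -0.3, 0.7]
grip_width: 0.0436
grasp_force: 0.0
```

Call:
drive_tool(moves=[{"x":0,"y":0,"z":0,"rx":0,"ry":0,"rz":0,"fingers":0.2},{"x":0,"y":0,"z":0,"rx":0,"ry":0,"rz":0,"fingers":0.3},{"x":0,"y":0,"z":0,"rx":0,"ry":0,"rz":0,"fingers":0.4},{"x":0,"y":0,"z":0,"rx":0,"ry":0,"rz":0,"fingers":0.5},{"x":0,"y":0,"z":0,"rx":0,"ry":0,"rz":0,"fingers":0.6},{"x":0,"y":0,"z":0,"rx":0,"ry":0,"rz":0,"fingers":0.6},{"x":0,"y":0,"z":0,"rx":0,"ry":0,"rz":0,"fingers":0.6}])

```text
time_s: 15.78
tool_pos: [0.4849, -0.2877, 0.0227]
tool_rot: [180.0, -0.0, 59.0]
force: [0.7, 0.6, 1.1]
grip_width: 0.0246
grasp_force: 3.0
```

Call:
drive_tool(moves=[{"x":0,"y":0,"z":0,"rx":0,"ry":0,"rz":0,"fingers":0.7},{"x":0,"y":0,"z":0,"rx":0,"ry":0,"rz":0,"fingers":0.7},{"x":0,"y":0,"z":0,"rx":0,"ry":0,"rz":0,"fingers":0.7},{"x":0,"y":0,"z":0,"rx":0,"ry":0,"rz":0,"fingers":0.7}], force=30)

```text
time_s: 16.27
tool_pos: [0.4849, -0.2878, 0.0228]
tool_rot: [180.0, -0.0, 59.0]
force: [1.1, 0.3, 3.1]
grip_width: 0.024
grasp_force: 29.9
```

Call:
drive_tool(moves=[{"x":0,"y":0,"z":-20,"rx":0,"ry":0,"rz":0,"fingers":0.7},{"x":0,"y":0,"z":-60,"rx":0,"ry":0,"rz":0,"fingers":0.7},{"x":0,"y":0,"z":-110,"rx":0,"ry":0,"rz":0,"fingers":0.7},{"x":0,"y":0,"z":-140,"rx":0,"ry":0,"rz":0,"fingers":0.7},{"x":0,"y":0,"z":-140,"rx":0,"ry":0,"rz":0,"fingers":0.7}])

```text
time_s: 16.9
tool_pos: [0.4853, -0.2889, 0.1653]
tool_rot: [179.8, -0.1, 59.0]
force: [0.0, 0.8, -0.9]
grip_width: 0.0238
grasp_force: 29.9
```

```bash
python3 - <<'E'
from h import *
o=sensors.get_obs();print(o['qpos'],o['wrist_torque'])
to([.560,.1344,.175],-148)
E
```

```text
[-24.60062268  17.04261332  62.12299302 102.33848829 -16.10935163
  70.02293116  10.99097603] [-0.06066458  0.10582027 -0.02809457]
mm [ 401.2 -154.1   -9.8] rv [ 0.003  0.005 -2.671]
```

Call:
drive_tool(moves=[{"x":25,"y":-10,"z":-10,"rx":0,"ry":0,"rz":-0.16,"fingers":0.7},{"x":50,"y":-19,"z":-10,"rx":0,"ry":0,"rz":-0.33,"fingers":0.7},{"x":75,"y":-29,"z":-10,"rx":0,"ry":0,"rz":-0.5,"fingers":0.7},{"x":100,"y":-38,"z":-10,"rx":0,"ry":0,"rz":-0.67,"fingers":0.7},{"x":125,"y":-48,"z":-10,"rx":0,"ry":0,"rz":-0.83,"fingers":0.7},{"x":150,"y":-58,"z":-10,"rx":0,"ry":0,"rz":-1.0,"fingers":0.7},{"x":175,"y":-67,"z":-10,"rx":0,"ry":0,"rz":-1.17,"fingers":0.7},{"x":200,"y":-77,"z":-10,"rx":0,"ry":0,"rz":-1.34,"fingers":0.7},{"x":225,"y":-86,"z":-10,"rx":0,"ry":0,"rz":-1.5,"fingers":0.7},{"x":250,"y":-96,"z":-10,"rx":0,"ry":0,"rz":-1.67,"fingers":0.7},{"x":275,"y":-106,"z":-10,"rx":0,"ry":0,"rz":-1.84,"fingers":0.7},{"x":300,"y":-115,"z":-10,"rx":0,"ry":0,"rz":-2.0,"fingers":0.7},{"x":325,"y":-125,"z":-10,"rx":0,"ry":0,"rz":-2.17,"fingers":0.7},{"x":350,"y":-134,"z":-10,"rx":0,"ry":0,"rz":-2.34,"fingers":0.7},{"x":375,"y":-144,"z":-10,"rx":0,"ry":0,"rz":-2.5,"fingers":0.7},{"x":401,"y":-154,"z":-10,"rx":0,"ry":0,"rz":-2.67,"fingers":0.7},{"x":401,"y":-154,"z":-10,"rx":0,"ry":0,"rz":-2.67,"fingers":0.7},{"x":401,"y":-154,"z":-10,"rx":0,"ry":0,"rz":-2.67,"fingers":0.7}])

```text
time_s: 19.15
tool_pos: [0.5583, 0.1338, 0.1716]
tool_rot: [-180.0, -0.1, -148.2]
force: [0.2, -0.7, -1.2]
grip_width: 0.024
grasp_force: 29.9
```

```bash
python3 - <<'E'
from h import *
o=sensors.get_obs();print(o['qpos'],o['force'])
to([.560,.1344,.130],-148)
E
```

```text
[-43.92662657  12.2778354   31.73998657  99.64945461  -6.75297303
  70.12229047 111.3727316 ] [ 0.22520373 -0.68963002 -1.18418519]
mm [-1.8 -0.3 41.6] rv [-0.    -0.003 -0.003]
```

Call:
drive_tool(moves=[{"x":-1.8,"y":-0.3,"z":25,"rx":0,"ry":0,"rz":0,"fingers":0.7},{"x":-1.8,"y":-0.3,"z":41,"rx":0,"ry":0,"rz":0,"fingers":0.7},{"x":-1.8,"y":-0.3,"z":41,"rx":0,"ry":0,"rz":0,"fingers":0.7},{"x":-1.8,"y":-0.3,"z":43,"rx":0,"ry":0,"rz":0,"fingers":0.7},{"x":-1.8,"y":-0.3,"z":45,"rx":0,"ry":0,"rz":0,"fingers":0.7},{"x":-1.8,"y":-0.3,"z":47,"rx":0,"ry":0,"rz":0,"fingers":0.7},{"x":-1.8,"y":-0.3,"z":48,"rx":0,"ry":0,"rz":0,"fingers":0.7},{"x":-1.8,"y":-0.3,"z":49,"rx":0,"ry":0,"rz":0,"fingers":0.7},{"x":-1.8,"y":-0.3,"z":49,"rx":0,"ry":0,"rz":0,"fingers":0.7}])

```text
time_s: 20.27
tool_pos: [0.561, 0.1361, 0.1244]
tool_rot: [180.0, 0.0, -148.0]
force: [-1.0, 0.1, 4.5]
grip_width: 0.0238
grasp_force: 29.9
```

Call:
drive_tool(moves=[{"x":0.9,"y":-0.5,"z":0,"rx":0,"ry":0,"rz":0,"fingers":0.7},{"x":1.7,"y":-0.9,"z":0,"rx":0,"ry":0,"rz":0,"fingers":0.7},{"x":1.7,"y":-0.9,"z":1,"rx":0,"ry":0,"rz":0,"fingers":0.7},{"x":1.7,"y":-0.9,"z":1,"rx":0,"ry":0,"rz":0,"fingers":0.7}])

```text
time_s: 20.78
tool_pos: [0.5609, 0.1358, 0.1241]
tool_rot: [180.0, 0.2, -148.0]
force: [-1.4, 2.8, 9.9]
grip_width: 0.0239
grasp_force: 29.9
```

Call:
drive_tool(moves=[{"x":0,"y":0,"z":-4,"rx":0,"ry":0,"rz":0,"fingers":0.7},{"x":0,"y":0,"z":-4,"rx":0,"ry":0,"rz":0,"fingers":0.7},{"x":0,"y":0,"z":-4,"rx":0,"ry":0,"rz":0,"fingers":0.7}])

```text
time_s: 21.15
tool_pos: [0.5593, 0.1337, 0.1258]
tool_rot: [-180.0, -0.1, -148.0]
force: [0.5, -0.2, -0.6]
grip_width: 0.0237
grasp_force: 29.9
```

Call:
drive_tool(moves=[{"x":-0.8,"y":0.2,"z":0,"rx":0,"ry":0,"rz":0,"fingers":0.7},{"x":-0.8,"y":0.2,"z":1.5,"rx":0,"ry":0,"rz":0,"fingers":0.7},{"x":-0.8,"y":0.2,"z":3,"rx":0,"ry":0,"rz":0,"fingers":0.7},{"x":-0.8,"y":0.2,"z":3,"rx":0,"ry":0,"rz":0,"fingers":0.7}])

```text
time_s: 21.65
tool_pos: [0.5603, 0.1346, 0.1233]
tool_rot: [-180.0, -0.0, -148.0]
force: [0.4, 0.2, -1.5]
grip_width: 0.0236
grasp_force: 29.9
```

Call:
drive_tool(moves=[{"x":0,"y":0,"z":1,"rx":0,"ry":0,"rz":0,"fingers":0.7},{"x":0,"y":0,"z":2,"rx":0,"ry":0,"rz":0,"fingers":0.7},{"x":0,"y":0,"z":3,"rx":0,"ry":0,"rz":0,"fingers":0.7},{"x":0,"y":0,"z":4,"rx":0,"ry":0,"rz":0,"fingers":0.7},{"x":0,"y":0,"z":5,"rx":0,"ry":0,"rz":0,"fingers":0.7},{"x":0,"y":0,"z":5,"rx":0,"ry":0,"rz":0,"fingers":0.7}])

```text
time_s: 22.4
tool_pos: [0.5604, 0.1346, 0.1185]
tool_rot: [-180.0, -0.0, -148.0]
force: [0.4, -2.1, -0.2]
grip_width: 0.024
grasp_force: 29.9
```

It has entered the shaft. I'll keep going down to the catch.

Call:
drive_tool(moves=[{"x":0,"y":0,"z":1,"rx":0,"ry":0,"rz":0,"fingers":0.7},{"x":0,"y":0,"z":2,"rx":0,"ry":0,"rz":0,"fingers":0.7},{"x":0,"y":0,"z":3,"rx":0,"ry":0,"rz":0,"fingers":0.7},{"x":0,"y":0,"z":4,"rx":0,"ry":0,"rz":0,"fingers":0.7},{"x":0,"y":0,"z":5,"rx":0,"ry":0,"rz":0,"fingers":0.7},{"x":0,"y":0,"z":6,"rx":0,"ry":0,"rz":0,"fingers":0.7},{"x":0,"y":0,"z":7,"rx":0,"ry":0,"rz":0,"fingers":0.7},{"x":0,"y":0,"z":7,"rx":0,"ry":0,"rz":0,"fingers":0.7}])

```text
time_s: 23.4
tool_pos: [0.5598, 0.1343, 0.1117]
tool_rot: [180.0, -0.1, -148.0]
force: [-1.0, -3.6, -0.4]
grip_width: 0.0238
grasp_force: 29.9
```

Call:
drive_tool(moves=[{"x":0,"y":0,"z":1,"rx":0,"ry":0,"rz":0,"fingers":0.7},{"x":0,"y":0,"z":2,"rx":0,"ry":0,"rz":0,"fingers":0.7},{"x":0,"y":0,"z":3,"rx":0,"ry":0,"rz":0,"fingers":0.7},{"x":0,"y":0,"z":4,"rx":0,"ry":0,"rz":0,"fingers":0.7},{"x":0,"y":0,"z":5,"rx":0,"ry":0,"rz":0,"fingers":0.7},{"x":0,"y":0,"z":6,"rx":0,"ry":0,"rz":0,"fingers":0.7},{"x":0,"y":0,"z":6,"rx":0,"ry":0,"rz":0,"fingers":0.7}])

```text
time_s: 24.28
tool_pos: [0.5598, 0.1343, 0.1047]
tool_rot: [-180.0, -0.1, -148.0]
force: [-1.4, -5.1, -1.5]
grip_width: 0.0238
grasp_force: 29.9
```

Call:
drive_tool(moves=[{"x":0,"y":0,"z":1,"rx":0,"ry":0,"rz":0,"fingers":0.7},{"x":0,"y":0,"z":2,"rx":0,"ry":0,"rz":0,"fingers":0.7},{"x":0,"y":0,"z":2.5,"rx":0,"ry":0,"rz":0,"fingers":0.7},{"x":0,"y":0,"z":3,"rx":0,"ry":0,"rz":0,"fingers":0.7},{"x":0,"y":0,"z":3,"rx":0,"ry":0,"rz":0,"fingers":0.7}])

```text
time_s: 24.9
tool_pos: [0.5605, 0.1347, 0.1028]
tool_rot: [-180.0, 0.0, -148.0]
force: [-1.2, -5.6, 0.8]
grip_width: 0.0236
grasp_force: 29.9
```

Call:
drive_tool(moves=[{"x":0,"y":0,"z":1,"rx":0,"ry":0,"rz":0,"fingers":0.7},{"x":0,"y":0,"z":2,"rx":0,"ry":0,"rz":0,"fingers":0.7},{"x":0,"y":0,"z":2,"rx":0,"ry":0,"rz":0,"fingers":0.7}])

```text
time_s: 25.28
tool_pos: [0.5605, 0.1347, 0.1027]
tool_rot: [180.0, 0.0, -148.0]
force: [-7.1, -5.8, 12.2]
grip_width: 0.0239
grasp_force: 29.9
```

Call:
drive_tool(moves=[{"x":0.4,"y":-0.6,"z":-1,"rx":0,"ry":0,"rz":0,"fingers":0.7},{"x":0.8,"y":-1.2,"z":-1.5,"rx":0,"ry":0,"rz":0.1,"fingers":0.7},{"x":0.8,"y":-1.2,"z":-1.5,"rx":0,"ry":0,"rz":0.22,"fingers":0.7},{"x":0.8,"y":-1.2,"z":-1.5,"rx":0,"ry":0,"rz":0.34,"fingers":0.7},{"x":0.8,"y":-1.2,"z":-1.5,"rx":0,"ry":0,"rz":0.46,"fingers":0.7},{"x":0.8,"y":-1.2,"z":-1.5,"rx":0,"ry":0,"rz":0.58,"fingers":0.7},{"x":0.8,"y":-1.2,"z":-1.5,"rx":0,"ry":0,"rz":0.7,"fingers":0.7},{"x":0.8,"y":-1.2,"z":-1.5,"rx":0,"ry":0,"rz":0.8,"fingers":0.7},{"x":0.8,"y":-1.2,"z":-1.5,"rx":0,"ry":0,"rz":0.8,"fingers":0.7}])

```text
time_s: 26.4
tool_pos: [0.561, 0.1352, 0.1027]
tool_rot: [179.9, 0.1, 166.3]
force: [-0.5, -0.8, 1.1]
grip_width: 0.0236
grasp_force: 29.9
```

```bash
python3 -c "
from h import *
o=sensors.get_obs();print(o['qpos'],o['force'],o['wrist_torque'])"
```

```text
[-48.65116434  17.46119268  38.12334931 103.79021459 -12.14037372
  62.70998654  70.05222382] [-0.49048113 -0.7567811   1.11815133] [-0.22032785  0.07697037  0.04310802]
```

Call:
drive_tool(moves=[{"x":0,"y":0,"z":0,"rx":0,"ry":0,"rz":0.12,"fingers":0.7},{"x":0,"y":0,"z":0,"rx":0,"ry":0,"rz":0.24,"fingers":0.7},{"x":0,"y":0,"z":0,"rx":0,"ry":0,"rz":0.36,"fingers":0.7},{"x":0,"y":0,"z":0,"rx":0,"ry":0,"rz":0.48,"fingers":0.7},{"x":0,"y":0,"z":0,"rx":0,"ry":0,"rz":0.6,"fingers":0.7},{"x":0,"y":0,"z":0,"rx":0,"ry":0,"rz":0.72,"fingers":0.7},{"x":0,"y":0,"z":0,"rx":0,"ry":0,"rz":0.84,"fingers":0.7},{"x":0,"y":0,"z":0,"rx":0,"ry":0,"rz":0.94,"fingers":0.7},{"x":0,"y":0,"z":0,"rx":0,"ry":0,"rz":1.0,"fingers":0.7},{"x":0,"y":0,"z":0,"rx":0,"ry":0,"rz":1.05,"fingers":0.7},{"x":0,"y":0,"z":0,"rx":0,"ry":0,"rz":1.05,"fingers":0.7}])

```text
time_s: 27.78
tool_pos: [0.5618, 0.1356, 0.1027]
tool_rot: [179.8, -0.1, 106.2]
force: [2.2, 1.2, 0.6]
grip_width: 0.0236
grasp_force: 29.9
```

```bash
python3 -c "
from h import *
o=sensors.get_obs();print(o['qpos'],o['force'],o['wrist_torque'])"
```

```text
[-57.04303394  19.91396465  48.74049912 104.01059441 -16.78108142
  63.33322724  13.76922072] [2.18743835 1.2074535  0.63042654] [ 0.26766666 -0.63800345  0.09414835]
```

Call:
drive_tool(moves=[{"x":0,"y":0,"z":0,"rx":0,"ry":0,"rz":0.03,"fingers":0.7},{"x":0,"y":0,"z":0,"rx":0,"ry":0,"rz":0.06,"fingers":0.7},{"x":0,"y":0,"z":0,"rx":0,"ry":0,"rz":0.08,"fingers":0.7},{"x":0,"y":0,"z":0,"rx":0,"ry":0,"rz":0.08,"fingers":0.7}])

```text
time_s: 28.28
tool_pos: [0.5617, 0.1356, 0.1028]
tool_rot: [179.8, -0.1, 101.5]
force: [3.5, 3.0, 0.2]
grip_width: 0.0236
grasp_force: 29.9
```

```bash
python3 - <<'E'
from h import *
o=sensors.get_obs();print(o['tool_rot'],o['force'],o['wrist_torque'])
c=vision.read_camera('side')
cv2.imwrite('pics/v1.png',cv2.resize(c['image'][205:295,160:280,::-1],(800,600),interpolation=cv2.INTER_CUBIC))
E
```

```text
[ 1.79774708e+02 -1.17768791e-01  1.01456422e+02] [3.52932069 2.98415593 0.19819029] [ 0.77678375 -0.9961957   0.12011019]
```

View pics/v1.png

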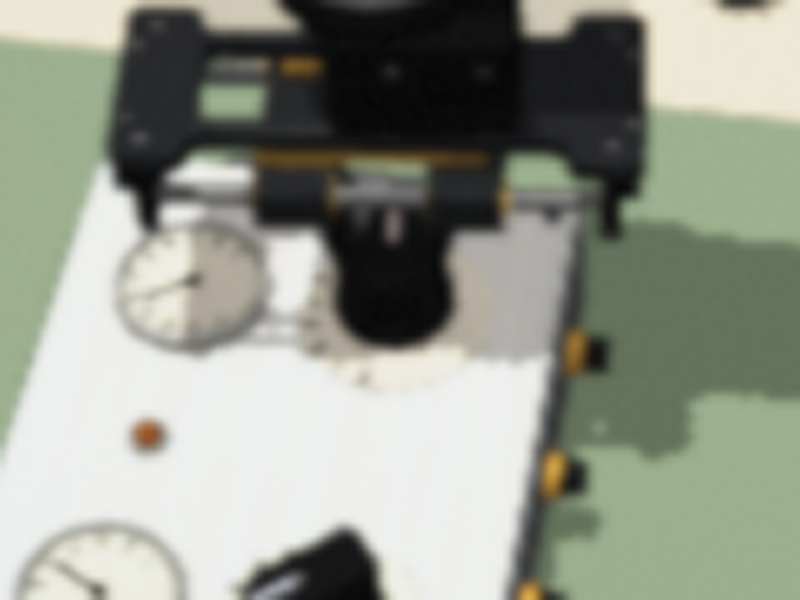

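The side view shows the skirt seated on the disc at about (393,300) and the nose pointing to the far side, towards the shut tick. Now I release and lift.

Call:
drive_tool(moves=[{"x":0,"y":0,"z":0,"rx":0,"ry":0,"rz":0.0,"fingers":0.35},{"x":0,"y":0,"z":0,"rx":0,"ry":0,"rz":0.0,"fingers":0.1},{"x":0,"y":0,"z":0,"rx":0,"ry":0,"rz":0.0,"fingers":0},{"x":0,"y":0,"z":-20,"rx":0,"ry":0,"rz":0,"fingers":0},{"x":0,"y":0,"z":-60,"rx":0,"ry":0,"rz":0,"fingers":0},{"x":-40,"y":0,"z":-110,"rx":0,"ry":0,"rz":0,"fingers":0},{"x":-100,"y":0,"z":-130,"rx":0,"ry":0,"rz":0,"fingers":0},{"x":-160,"y":0,"z":-130,"rx":0,"ry":0,"rz":0,"fingers":0},{"x":-210,"y":0,"z":-130,"rx":0,"ry":0,"rz":0,"fingers":0},{"x":-210,"y":0,"z":-130,"rx":0,"ry":0,"rz":0,"fingers":0},{"x":-210,"y":0,"z":-130,"rx":0,"ry":0,"rz":0,"fingers":0}])

```text
time_s: 29.7
tool_pos: [0.6019, -0.0719, 0.2327]
tool_rot: [180.0, -0.0, 101.4]
force: [-0.7, 0.7, 0.4]
grip_width: 0.0432
grasp_force: 0.0
```

```bash
python3 - <<'E'
from h import *
c=vision.read_camera('top');s=vision.read_camera('side')
a=cv2.resize(c['image'][142:182,153:205,::-1],(400,300),interpolation=cv2.INTER_CUBIC)
b=cv2.resize(s['image'][228:268,193:245,::-1],(400,300),interpolation=cv2.INTER_CUBIC)
cv2.imwrite('pics/v2.png',np.hstack([a,b]))
E
```

```text
(no output)
```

View pics/v2.png

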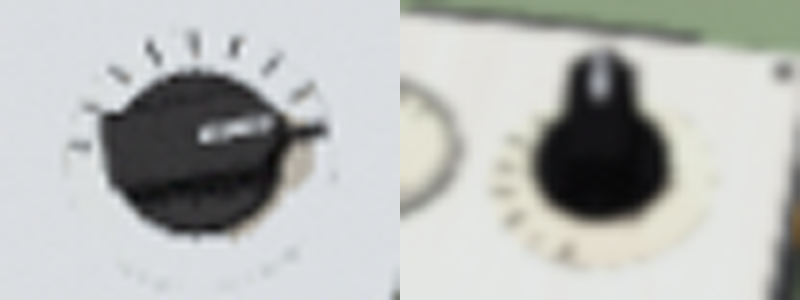

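In the top pane the knob's white line, (205,135) to (270,122), points at the shut tick at (315,130). In the side pane the skirt is seated level on the bush. The firm stop at TCP z 0.1027, less the 0.0227 grasp offset, puts the underside at 0.080, which is home.

```bash
python3 -c "
from h import *
print(workorder.sign_off())"
```

```text
the job is handed in; nothing more can be done
None
```

The job is handed in: the knob is pushed home on the right-hand valve, turned clockwise to the shut mark and released; this is from my own measurements, as sign-off returned no verdict.

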